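# Build up the lathe's spring pack on its arbor

### The arm

A 6-joint arm with a two-finger parallel gripper is mounted at the origin on the work surface. World frame = base frame: x ahead of the robot, y to its left, z up, the work surface at z = 0. Lengths are in m, angles in rad, forces in N, time in s.
With the tool pointing down it reaches from about 0.275 to 0.775 m from the base axis. Payload 14.6 kg.
Tool frame: the origin (TCP) lies between the finger pads; the fingertips stand 11 mm ahead of it and the grasp point (between the pads) lies 8 mm behind it; z points along the fingers, y is the line along which they close (so a half turn about z gives the same grasp; the last joint's range is limited). The gripper opens to 85 mm and grips with 20 to 120 N. Pads are 22 mm wide; open, the fingers measure 114 mm over their backs; the gripper's body (76 mm by 85 mm) begins 54 mm behind the grasp point. The pads swing forward as they close: fully open they stand 13 mm farther back than shut.
Start: joints at [-1.397, 0.263, -0.048, 1.259, 0, 1.415], TCP at [0.17, -0.497, 0.242] pointing down, gripper open.
Joint ranges: [-2.65, 2.65], [-0.89, 1.7], [-1.18, 1.37], [-2.13, 2.11], [-1.35, 1.29], [-3.14, 3.14]. Speed limits (rad/s): [1.89, 1.89, 2.57, 2.79, 3.14, 3.14].

### API

Orientations are given as a unit quaternion [x, y, z, w].
In Python, from station import r gives the robot as it stands. The module is installed in compiled form; this text tells all that it offers.
- The arm moves only by the tool carry_out, never from a script. Its argument "deltas" is a list of rows, each an object of numbers: "tx", "ty", "tz": the shift along the tool's x, y, z each as a share of 0.04 m, from -1 to 1; "spin": the turn about the tool's z as a share of 180 degrees, from -1 to 1; "grip": the closure, from -1 (fully open) to 1 (shut). In form: [{"tx": .., "ty": .., "tz": .., "spin": .., "grip": ..}, ...]. A call has 1 to 12 rows; each row shifts and turns the commanded pose from where the row before left it, along the tool's axes as they then stand; what a row does not reach is not made up. A row lasts 1/10 s, in which the tool goes at most 50 mm and 8.59 degrees, less where a joint would pass 70% of its speed; a pose out of reach is approached as far as the arm can. A call with a number of a shift or a turn outside -1 to 1 is refused whole. A call with a gripper value outside its range is refused whole. The fingers move at their own pace and stop on an object; "grip_force" is the grip in N (left out, the last holds). Time passes only in rows, so rows that do not move let the fingers close. It gives the time, the measured TCP pose, the force, the opening and the grip force at its end, in the units of the state.
- r.state(): the state, without advancing time (a new reading comes with each control period).
- r.get_image(name): name is "side" or "top" or "wrist"; returns a dict with "img" (400x640x3 uint8, red, green, blue), "intrinsics" (3x3 intrinsics, pixels), "xyz" and "attitude" of the camera in the world; the wrist camera has in their place "T_tool_cam" (4x4, takes a point from camera to tool coordinates, whose origin is the TCP and whose axes are the flange's). Camera axes: x right, y down, z forward; pixel columns grow to the right and rows downward; lengths in m; the calibration is good to about 2 mm. A picture is of the moment at which its call begins: read the wrist's pose just before it. There is no depth.
- r.job_done(): hands the job in; it is judged then, once.
Trained networks look in the newest picture that a camera, given by its name, has taken for a name from the list of things; names that differ only in an ending like _2 or _b are one class to them, and where a whole thing is asked for, a point or a joint stands for the part that bears it (a point fixed in the world has none). Each returns a list of dicts, best first, with "confidence" (0 to 1); they miss things now and then, are a little off and sometimes report something else, mostly with a low value. They report only what shows in the picture. A call takes as long as a camera call.
- r.spot_in(camera, query): "position" ([row, column] as shares, 0 to 1, of the picture: columns of its width, rows of its height, amid what is visible of it).
The state is a dict: "t": time; "q": joint angles; "joint_velocities": joint speeds; "joint_efforts": joint torques, N m; "tool_pos": TCP position; "tcp_rot": TCP orientation; "contact_force": force on the tool from outside, world axes, zero at the start; "ft_torque": the same for the moment, N m; "opening": opening from 0.0 (shut) to 1.0 (fully open); "finger_force": force on a finger pad.
Only numpy, scipy, OpenCV 4.12 (cv2) and the standard library are available. Lean on these libraries where they do the work, as an engineer would, in place of code of your own. Each camera call takes 0.05 s, during which the arm holds its last target. There are 200 camera calls.

### The job

One cone spring washer is already on the upright steel arbor, narrow end up. Put the two loose cone washers on the arbor as they lie, without turning them over, so that the faces alternate up the stack: first the one that lies wide rim up, so that narrow end meets narrow end, then the one that lies narrow end up, so that wide rim meets wide rim. Leave the flat ring where it lies.

Things in the scene. Friction and masses are not known exactly. Their poses are not given: they have to be found in the camera images.
- dish_washer (a point): Loose cone-shaped steel spring washer, 64 mm outside diameter, 28 mm round hole, 20 mm high, wall 8 mm thick, about 160 g. It lies wide rim up, like a shallow dish with a hole: its narrow end is at the bottom, and the outer rim is an upright band 8 mm high, from 12 mm up to the top. It goes on first. The point is its centre, 10 mm above its underside; z up; round, so yaw does not matter.
- dome_washer (a point): Loose cone-shaped steel spring washer, 64 mm outside diameter, 28 mm round hole, 20 mm high, wall 8 mm thick, about 160 g. It lies narrow end up, like a low dome with a hole: the outer rim is an upright band 8 mm high, the lowest 8 mm of it. It goes on second. The point is its centre, 10 mm above its underside; z up; round, so yaw does not matter.
- arbor_seat (a point): Fixed upright steel pin, 18 mm diameter, on a green base plate 110 x 110 x 20 mm. The point is on the pin's axis at the plate's top, 20 mm above the bench; z up. The pin rises 68 mm above it, the last 12 mm tapering to a 6 mm tip. An identical washer, narrow end up, is fixed on it from 0 to 20 mm above this point; the next will stand at 20 to 40 mm, the last at 40 to 60 mm.
- flat_ring (a point): A loose flat steel ring, not coned, 46 mm outside diameter, 24 mm hole, 10 mm high: the wrong part, to be left alone. The point is its centre, half-way up (5 mm).

How it is judged:
On the way, in this order (a step that is already met when the one before it is completed fails the run):
1. the washer that lay wide rim up sits on the arbor, narrow end down on the first washer (horizontal distance between dish_washer and arbor_seat below 0.012 m and z of dish_washer in the frame of arbor_seat between 0.025 and 0.035 m and angle between dish_washer's own z axis and vertical below 0.17 rad), for 0.2 s.
2. the washer that lay narrow end up sits on top of it, wide rim on wide rim (horizontal distance between dome_washer and arbor_seat below 0.012 m and z of dome_washer in the frame of arbor_seat between 0.045 and 0.055 m and angle between dome_washer's own z axis and vertical below 0.17 rad), for 0.2 s.
At the end, for the whole second after the job is handed in: Both cone washers are on the arbor at rest, within 12 mm of its axis and level within 10 degrees: the wide-rim-up one directly on the fixed washer (centre 30 mm above the base plate), the narrow-end-up one directly on that (centre 50 mm), heights within 5 mm; flat ring within 30 mm of its start (all of step 1 and all of step 2 and linear speed of each of dish, dome below 0.02 m/s); the robot touches nothing.
It fails at once if the flat ring is moved more than 30 mm (distance of flat_ring from where it was at the start of the episode above 0.03 m).
It also fails if it takes over 64 s, if anything falls off the work surface, if the arm or the gripper's body presses on something with over 40 N, if the wrist force passes 120 N, or if a joint passes its speed limit or range.

## Working session

There is one attempt and no reset: what is moved stays moved. The work goes in short steps, Python scripts to look and compute and a tool call to move; the robot and the scene stay as the last step left them, time stands still between calls to the robot, and variables do not carry over. Pictures are saved under pics/ and viewed, at most 12 in all, crops included, and the job is handed in when it is done.

Besides the shell and the picture viewer there is one more tool, called after "Request:" as name(argument=value, ...) on one line, values as JSON. carry_out: Moves the arm, as the interface text tells. Shift numbers are shares of 0.04 m and turn numbers shares of 180 degrees, none past 1 either way. Its arguments: {"type":"object","properties":{"deltas":{"type":"array"},"grip_force":{"type":"number"}},"required":["deltas"]}

```bash
mkdir -p pics
cat > h.py <<'E'
import numpy as np, cv2
from scipy.spatial.transform import Rotation as R
from station import r
def cam(name):
    s=r.state(); g=r.get_image(name); K=np.array(g["intrinsics"])
    if name=="wrist":
        T=np.array(g["T_tool_cam"]); W=np.eye(4); W[:3,:3]=R.from_quat(s["tcp_rot"]).as_matrix(); W[:3,3]=s["tool_pos"]
        T=W@T; return g["img"],K,T[:3,:3],T[:3,3]
    a=np.array(g["attitude"]); M=a if a.shape==(3,3) else R.from_quat(a).as_matrix()
    return g["img"],K,M,np.array(g["xyz"])
def ray(K,M,p,u,v,z):
    d=M@np.linalg.solve(K,[u,v,1]); return p+d*(z-p[2])/d[2]
def proj(K,M,p,X):
    c=K@(M.T@(np.array(X)-p)); return c[:2]/c[2]
def save(n,img): cv2.imwrite("pics/"+n,img[:,:,::-1])
Z=dict(dish_washer=.01,dome_washer=.01,arbor_seat=.05,flat_ring=.005)
E
python3 - <<'E'
from h import *
s=r.state(); print(s)
for n in("top","side"):
    img,K,M,p=cam(n); save(n+"0.png",img); print(n,p,M.round(3).tolist(),K.tolist())
    for q in Z:
        for d in r.spot_in(n,q)[:3]:
            v,u=d["position"][0]*400,d["position"][1]*640
            print(q,round(d["confidence"],2),round(u),round(v),ray(K,M,p,u,v,Z[q]).round(4))
E
```

```text
{'t': 0.0, 'q': array([-1.39730868e+00,  2.63522672e-01, -4.89519558e-02,  1.25942619e+00,
       -7.29906190e-06,  1.41551068e+00]), 'joint_velocities': array([-0.00149357,  0.00105915,  0.00136149, -0.00013461, -0.00189895,
       -0.00020958]), 'joint_efforts': array([-3.69274218e-03, -6.37617445e+01,  3.84565473e+01,  1.35582566e-02,
       -2.85914739e-04, -4.26769319e-06]), 'tool_pos': array([ 0.16946425, -0.49659965,  0.24181972]), 'tcp_rot': array([ 9.86518764e-01,  1.63647255e-01, -8.67531903e-06, -5.52192072e-04]), 'contact_force': array([-0.15734126,  0.0028617 ,  0.09070017]), 'ft_torque': array([ 0.01035522,  0.01286528, -0.02774225]), 'finger_force': 0.0, 'opening': 0.9995132982004539}
top [0.43637509 0.01041394 0.92663408] [[-0.027, -0.996, 0.081], [-0.999, 0.026, -0.019], [0.017, -0.082, -0.997]] [[444.26237673316774, 0.0, 318.12056623505583], [0.0, 444.26237673316774, 197.8098302001036], [0.0, 0.0, 1.0]]
dish_washer 0.6 170 224 [0.4643 0.2977 0.01  ]
dome_washer 0.96 431 243 [ 0.4118 -0.2377  0.01  ]
arbor_seat 0.81 287 167 [0.5707 0.0546 0.05  ]
flat_ring 0.69 463 136 [ 0.6344 -0.3168  0.005 ]
side [ 0.39909206 -0.7098372   0.69389804] [[0.985, -0.109, 0.133], [-0.172, -0.655, 0.735], [0.007, -0.747, -0.664]] [[394.51689743793753, 0.0, 316.5276002122884], [0.0, 394.51689743793753, 192.198789666636], [0.0, 0.0, 1.0]]
dish_washer 0.58 279 142 [0.4628 0.2941 0.01  ]
dome_washer 0.6 285 298 [ 0.4191 -0.2564  0.01  ]
arbor_seat 0.96 333 190 [0.5696 0.0047 0.05  ]
```

View pics/top0.png

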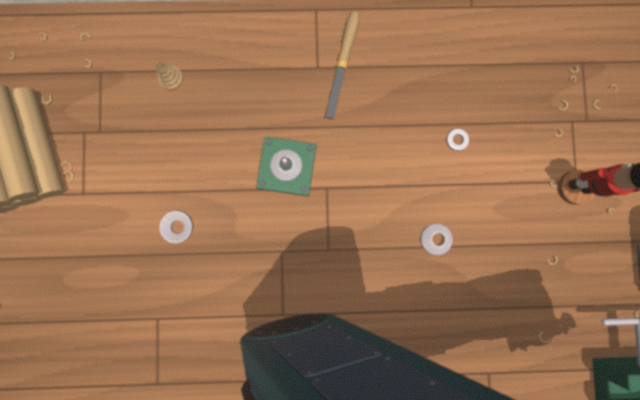

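View pics/side0.png

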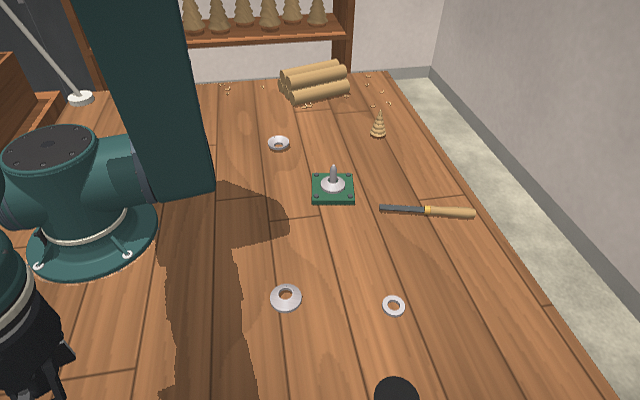

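Top view: dish at about (175,227), dome (437,239), ring (458,139), pin on its plate near (286,165). The networks are a few pixels off, so I refine by segmentation and turn the wrist meanwhile.

Run:
```python
from h import *
for n,seeds in(("top",dict(dish=(175,227,.02),dome=(437,239,.006),ring=(458,139,.008),arbor=(286,165,.03))),("side",dict(dish=(279,143,.018),dome=(285,298,.006),arbor=(333,185,.03)))):
    img,K,M,p=cam(n); hsv=cv2.cvtColor(img,cv2.COLOR_RGB2HSV)
    for k,(u,v,z) in seeds.items():
        m=np.zeros((400,640),np.uint8); m[v-24:v+24,u-24:u+24]=(hsv[v-24:v+24,u-24:u+24,1]<70)&(hsv[v-24:v+24,u-24:u+24,2]>60)
        c=max(cv2.findContours(m,cv2.RETR_EXTERNAL,cv2.CHAIN_APPROX_NONE)[0],key=len); 
        (a,b),wh,_=cv2.fitEllipse(cv2.convexHull(c)); print(n,k,round(a,1),round(b,1),np.round(wh,1),ray(K,M,p,a,b,z).round(4))
```

```text
top dish 175.5 226.5 [32.5 33.4] [0.4595 0.2838 0.02  ]
top dome 436.3 239.0 [31.2 32.2] [ 0.4194 -0.2495  0.006 ]
top ring 457.5 139.1 [22.2 22.7] [ 0.6278 -0.3042  0.008 ]
top arbor 285.8 164.6 [34.7 34.8] [0.5789 0.0574 0.03  ]
side dish 278.0 142.1 [14.7 21.7] [0.4596 0.2803 0.018 ]
side dome 285.4 297.8 [29.4 32.1] [ 0.4201 -0.2537  0.006 ]
side arbor 332.7 179.9 [25.1 30.8] [0.5827 0.0661 0.03  ]
```

Request:
carry_out(deltas=[{"spin":-0.045,"grip":-1},{"spin":-0.045,"grip":-1},{"spin":-0.045,"grip":-1},{"spin":-0.045,"grip":-1},{"spin":-0.045,"grip":-1},{"spin":-0.045,"grip":-1},{"spin":-0.045,"grip":-1},{"spin":-0.045,"grip":-1},{"spin":-0.045,"grip":-1},{"spin":-0.045,"grip":-1},{"spin":-0.045,"grip":-1}])

```text
invalid input at $.deltas[0]: expected keys tx, ty, tz, spin, grip
```

Request:
carry_out(deltas=[{"tx":0,"ty":0,"tz":0,"spin":-0.045,"grip":-1},{"tx":0,"ty":0,"tz":0,"spin":-0.045,"grip":-1},{"tx":0,"ty":0,"tz":0,"spin":-0.045,"grip":-1},{"tx":0,"ty":0,"tz":0,"spin":-0.045,"grip":-1},{"tx":0,"ty":0,"tz":0,"spin":-0.045,"grip":-1},{"tx":0,"ty":0,"tz":0,"spin":-0.045,"grip":-1},{"tx":0,"ty":0,"tz":0,"spin":-0.045,"grip":-1},{"tx":0,"ty":0,"tz":0,"spin":-0.045,"grip":-1},{"tx":0,"ty":0,"tz":0,"spin":-0.045,"grip":-1},{"tx":0,"ty":0,"tz":0,"spin":-0.045,"grip":-1},{"tx":0,"ty":0,"tz":0,"spin":-0.045,"grip":-1},{"tx":0,"ty":0,"tz":0,"spin":0,"grip":-1}])

```text
t: 1.8
tool_pos: [0.1695, -0.4969, 0.2423]
tcp_rot: [0.587, 0.809, 0.0, -0.0]
contact_force: [-0.0, -0.3, -0.4]
opening: 1.0
finger_force: 0.0
```

Request:
carry_out(deltas=[{"tx":0.68,"ty":0.54,"tz":0,"spin":0,"grip":-1},{"tx":0.68,"ty":0.54,"tz":0,"spin":0,"grip":-1},{"tx":0.68,"ty":0.54,"tz":0,"spin":0,"grip":-1},{"tx":0.68,"ty":0.54,"tz":0,"spin":0,"grip":-1},{"tx":0.68,"ty":0.54,"tz":0,"spin":0,"grip":-1},{"tx":0.68,"ty":0.54,"tz":0,"spin":0,"grip":-1},{"tx":0.68,"ty":0.54,"tz":0,"spin":0,"grip":-1},{"tx":0.68,"ty":0.54,"tz":0,"spin":0,"grip":-1},{"tx":0.68,"ty":0.54,"tz":0,"spin":0,"grip":-1},{"tx":0.68,"ty":0.54,"tz":0,"spin":0,"grip":-1},{"tx":0.68,"ty":0.54,"tz":0,"spin":0,"grip":-1},{"tx":0.68,"ty":0.54,"tz":0,"spin":0,"grip":-1}])

```text
t: 3.0
tool_pos: [0.3158, -0.1052, 0.2425]
tcp_rot: [0.59, 0.807, 0.0, 0.0]
contact_force: [1.2, -0.7, -0.5]
opening: 1.005
finger_force: 0.0
```

Request:
carry_out(deltas=[{"tx":0.68,"ty":0.54,"tz":0,"spin":0,"grip":-1},{"tx":0.68,"ty":0.54,"tz":0,"spin":0,"grip":-1},{"tx":0.68,"ty":0.54,"tz":0,"spin":0,"grip":-1},{"tx":0.68,"ty":0.54,"tz":0,"spin":0,"grip":-1},{"tx":0.68,"ty":0.54,"tz":0,"spin":0,"grip":-1},{"tx":0.68,"ty":0.54,"tz":0,"spin":0,"grip":-1},{"tx":0.68,"ty":0.54,"tz":0,"spin":0,"grip":-1},{"tx":0.68,"ty":0.54,"tz":0,"spin":0,"grip":-1},{"tx":0.68,"ty":0.54,"tz":0,"spin":0,"grip":-1},{"tx":0,"ty":0,"tz":0,"spin":0,"grip":-1}])

```text
t: 4.0
tool_pos: [0.4261, 0.1891, 0.2419]
tcp_rot: [0.589, 0.808, 0.0, -0.0]
contact_force: [0.1, -0.9, -0.6]
opening: 0.999
finger_force: 0.0
```

Request:
carry_out(deltas=[{"tx":0.66,"ty":0.51,"tz":0,"spin":0,"grip":-1},{"tx":0.66,"ty":0.51,"tz":0,"spin":0,"grip":-1},{"tx":0.66,"ty":0.51,"tz":0,"spin":0,"grip":-1},{"tx":0,"ty":0,"tz":0,"spin":0,"grip":-1},{"tx":0,"ty":0,"tz":0,"spin":0,"grip":-1}])

```text
t: 4.5
tool_pos: [0.4588, 0.2803, 0.242]
tcp_rot: [0.589, 0.808, -0.0, -0.0]
contact_force: [-0.5, -0.5, 0.6]
opening: 0.997
finger_force: 0.0
```

```bash
cat >> h.py <<'E'
def seg(img,K,M,p,u,v,w,z):
    hsv=cv2.cvtColor(img,cv2.COLOR_RGB2HSV); m=np.zeros((400,640),np.uint8); y0,x0=max(0,v-w),max(0,u-w)
    h=hsv[y0:v+w,x0:u+w]; m[y0:v+w,x0:u+w]=(h[...,1]<70)&(h[...,2]>60)
    c=max(cv2.findContours(m,cv2.RETR_EXTERNAL,cv2.CHAIN_APPROX_NONE)[0],key=len)
    (a,b),wh,_=cv2.fitEllipse(cv2.convexHull(c)); return round(a,1),round(b,1),np.round(wh,1),ray(K,M,p,a,b,z).round(4)
def intool(t):
    s=r.state(); d=R.from_quat(s["tcp_rot"]).inv().apply(np.array(t)-s["tool_pos"]); return (d/.04).round(3)
E
python3 - <<'E'
from h import *
img,K,M,p=cam("wrist"); save("w1.png",img); print(r.state()["tool_pos"],p,K[0,0])
print([(d["confidence"],np.round(np.array(d["position"])*[400,640])) for d in r.spot_in("wrist","dish_washer")])
print(proj(K,M,p,[.4595,.283,.02]),intool([.4595,.283,.05]))
E
```

```text
[0.45870025 0.27979659 0.2422169 ] [0.43571614 0.35599473 0.37460357] 351.1980602562008
[(0.75, array([171., 322.]))]
[317.36342273 161.65667873] [0.077 0.048 4.809]
```

View pics/w1.png

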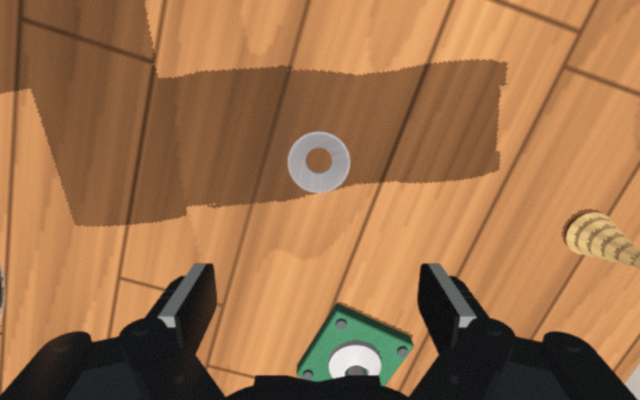

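Washer at (319,162), against a prediction of (317,162): localisation agrees to about 2 mm. I check the fingertip offset when open, using pad tips at about (213,265) and (420,265).

Run:
```python
from h import *
img,K,M,p=cam("wrist"); s=r.state(); T=R.from_quat(s["tcp_rot"]).as_matrix()
print(seg(img,K,M,p,319,162,45,.02))
for dz in(-.01,-.005,0,.005,.01): print(dz,[proj(K,M,p,s["tool_pos"]+T@[x,y,dz]).round() for x in(.011,-.011) for y in(-.0425,.0425)])
```

```text
(318.7, 160.7, array([62. , 62.6]), array([0.4606, 0.2836, 0.02  ]))
-0.01 [array([206., 266.]), array([423., 266.]), array([211., 314.]), array([418., 314.])]
-0.005 [array([209., 260.]), array([419., 260.]), array([214., 307.]), array([414., 307.])]
0 [array([213., 254.]), array([416., 254.]), array([217., 300.]), array([411., 300.])]
0.005 [array([216., 249.]), array([413., 249.]), array([220., 293.]), array([409., 293.])]
0.01 [array([219., 244.]), array([410., 244.]), array([223., 287.]), array([406., 287.])]
```

Request:
carry_out(deltas=[{"tx":0.03,"ty":0.04,"tz":0.8,"spin":0,"grip":-1},{"tx":0.03,"ty":0.02,"tz":0.8,"spin":0,"grip":-1},{"tx":0,"ty":0,"tz":0.8,"spin":0,"grip":-1},{"tx":0,"ty":0,"tz":0.8,"spin":0,"grip":-1},{"tx":0,"ty":0,"tz":0.8,"spin":0,"grip":-1},{"tx":0,"ty":0,"tz":0,"spin":0,"grip":-1},{"tx":0,"ty":0,"tz":0,"spin":0,"grip":-1}])

```text
t: 5.35
tool_pos: [0.4606, 0.283, 0.0832]
tcp_rot: [0.589, 0.808, -0.0, -0.0]
contact_force: [0.4, 0.2, 0.0]
opening: 0.997
finger_force: 0.0
```

Request:
carry_out(deltas=[{"tx":0,"ty":0,"tz":0.7,"spin":0,"grip":-1},{"tx":0,"ty":0,"tz":0.5,"spin":0,"grip":-1},{"tx":0,"ty":0,"tz":0.3,"spin":0,"grip":-1},{"tx":0,"ty":0,"tz":0.2,"spin":0,"grip":-1},{"tx":0,"ty":0,"tz":0.2,"spin":0,"grip":-1},{"tx":0,"ty":0,"tz":0,"spin":0,"grip":-1},{"tx":0,"ty":0,"tz":0,"spin":0,"grip":-1}])

```text
t: 6.05
tool_pos: [0.4609, 0.2836, 0.007]
tcp_rot: [0.588, 0.809, 0.0, 0.0]
contact_force: [-0.3, 0.4, -0.1]
opening: 1.0
finger_force: 0.0
```

Request:
carry_out(deltas=[{"tx":0,"ty":0,"tz":0,"spin":0,"grip":0},{"tx":0,"ty":0,"tz":0,"spin":0,"grip":0},{"tx":0,"ty":0,"tz":0,"spin":0,"grip":0},{"tx":0,"ty":0,"tz":0,"spin":0,"grip":0},{"tx":0,"ty":0,"tz":0,"spin":0,"grip":0},{"tx":0,"ty":0,"tz":0,"spin":0,"grip":0},{"tx":0,"ty":0,"tz":0,"spin":0,"grip":0},{"tx":0,"ty":0,"tz":0,"spin":0,"grip":0}], grip_force=40)

```text
t: 6.85
tool_pos: [0.4608, 0.2836, 0.0073]
tcp_rot: [0.588, 0.809, 0.0, 0.0]
contact_force: [-3.3, -1.8, 12.3]
opening: 0.728
finger_force: 40.5
```

Request:
carry_out(deltas=[{"tx":0,"ty":0,"tz":-0.3,"spin":0,"grip":0},{"tx":0,"ty":0,"tz":-0.8,"spin":0,"grip":0},{"tx":0,"ty":0,"tz":-0.8,"spin":0,"grip":0},{"tx":0,"ty":0,"tz":-0.8,"spin":0,"grip":0},{"tx":0,"ty":0,"tz":-0.8,"spin":0,"grip":0},{"tx":0,"ty":0,"tz":-0.5,"spin":0,"grip":0},{"tx":0,"ty":0,"tz":0,"spin":0,"grip":0},{"tx":0,"ty":0,"tz":0,"spin":0,"grip":0}], grip_force=60)

```text
t: 7.65
tool_pos: [0.4604, 0.2834, 0.1663]
tcp_rot: [0.588, 0.809, 0.0, 0.0]
contact_force: [-0.2, -0.3, -2.3]
opening: 0.717
finger_force: 65.9
```

Run:
```python
from h import *
s=r.state(); print(s["opening"],s["finger_force"],s["contact_force"])
img,K,M,p=cam("wrist"); save("w2.png",img)
a,Ka,Ma,pa=cam("top"); print(seg(a,Ka,Ma,pa,286,165,24,.03), proj(Ka,Ma,pa,[.579,.0574,.088]))
hsv=cv2.cvtColor(a,cv2.COLOR_RGB2HSV); g=cv2.inRange(hsv,(50,60,20),(95,255,200)); g[:, :240]=0; g[:,340:]=0; g[:120]=0; g[210:]=0
c=max(cv2.findContours(g,0,2)[0],key=cv2.contourArea); rc=cv2.minAreaRect(c); print(rc,ray(Ka,Ma,pa,*rc[0],.02))
save("top2.png",cv2.resize(a[110:220,220:350],None,fx=4,fy=4))
```

```text
0.716820887836809 65.90588783088606 [-0.24760372 -0.32704977 -2.3227958 ]
(285.7, 165.1, array([34.4, 35.1]), array([0.578 , 0.0575, 0.03  ])) [284.09375688 159.83251366]
((285.86279296875, 165.832763671875), (50.544612884521484, 50.5155143737793), 8.365885734558105) [0.57800362 0.05783797 0.02      ]
```

View pics/w2.png

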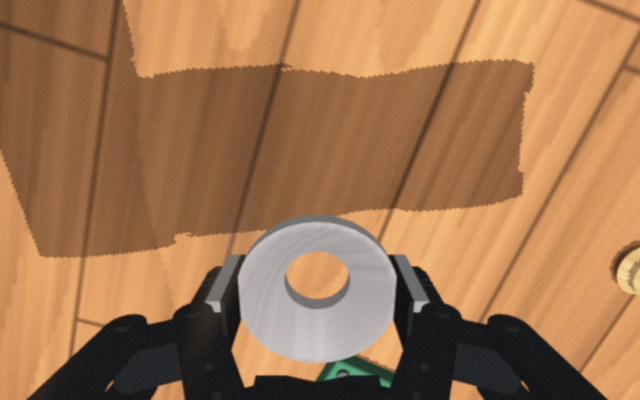

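View pics/top2.png

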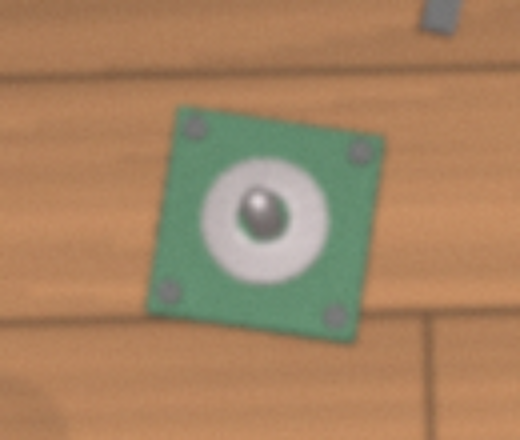

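Dish held level, rim centred near (318,288). Next I move past the arbor so the wrist camera can see the pin ahead of the washer.

Request:
carry_out(deltas=[{"tx":-0.65,"ty":0.09,"tz":0,"spin":0,"grip":0},{"tx":-0.65,"ty":0.09,"tz":0,"spin":0,"grip":0},{"tx":-0.65,"ty":0.09,"tz":0,"spin":0,"grip":0},{"tx":-0.65,"ty":0.09,"tz":0,"spin":0,"grip":0},{"tx":-0.65,"ty":0.09,"tz":0,"spin":0,"grip":0},{"tx":-0.65,"ty":0.09,"tz":0,"spin":0,"grip":0},{"tx":-0.65,"ty":0.09,"tz":0,"spin":0,"grip":0},{"tx":-0.65,"ty":0.09,"tz":0,"spin":0,"grip":0},{"tx":-0.65,"ty":0.09,"tz":0,"spin":0,"grip":0},{"tx":-0.65,"ty":0.09,"tz":0,"spin":0,"grip":0},{"tx":-0.65,"ty":0.09,"tz":0,"spin":0,"grip":0},{"tx":0,"ty":0,"tz":0,"spin":0,"grip":0}])

```text
t: 8.95
tool_pos: [0.5869, 0.0212, 0.1648]
tcp_rot: [0.589, 0.808, -0.001, -0.001]
contact_force: [-0.3, 0.2, -1.4]
opening: 0.718
finger_force: 65.9
```

Run:
```python
from h import *
s=r.state(); img,K,M,p=cam("wrist"); save("w3.png",img); print(s["tool_pos"],proj(K,M,p,[.578,.0575,.02]),proj(K,M,p,[.578,.0575,.088]),proj(K,M,p,[.578,.0575,.04]))
hsv=cv2.cvtColor(img,cv2.COLOR_RGB2HSV); g=cv2.inRange(hsv,(50,60,20),(95,255,200))
c=max(cv2.findContours(g,0,2)[0],key=cv2.contourArea); rc=cv2.minAreaRect(c); print(rc,ray(K,M,p,*rc[0],.02))
T=R.from_quat(s["tcp_rot"]).as_matrix()
for x in(-.004,0,.004):
  P=np.array([proj(K,M,p,s["tool_pos"]+T@[x+.032*np.cos(t),.032*np.sin(t),-.0127]) for t in np.linspace(0,6.28,60)]); print(x,P.min(0),P.max(0))
```

```text
[0.5869125  0.02116143 0.16479814] [318.95891308 139.00141729] [319.44494057 156.0000314 ] [319.07654665 143.1156034 ]
((319.5424499511719, 137.52357482910156), (144.23594665527344, 140.64218139648438), 29.05460548400879) [0.5780814  0.05874424 0.02      ]
-0.004 [233.39382549 228.58411314] [394.59338294 367.16872541]
0 [232.63807706 218.49832507] [395.28765482 359.58607855]
0.004 [231.86861148 208.21631789] [395.99453275 351.87576807]
```

View pics/w3.png

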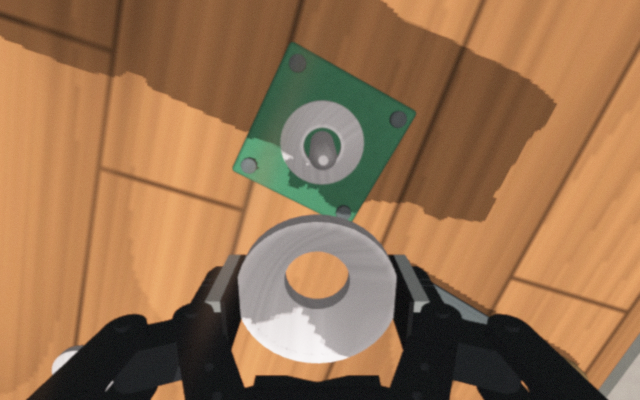

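Request:
carry_out(deltas=[{"tx":0.31,"ty":0.02,"tz":0.3,"spin":0,"grip":0},{"tx":0.31,"ty":0.02,"tz":0.5,"spin":0,"grip":0},{"tx":0.31,"ty":0.02,"tz":0.3,"spin":0,"grip":0},{"tx":0,"ty":0,"tz":0.2,"spin":0,"grip":0},{"tx":0,"ty":0,"tz":0,"spin":0,"grip":0},{"tx":0,"ty":0,"tz":0,"spin":0,"grip":0},{"tx":0,"ty":0,"tz":0,"spin":0,"grip":0}])

```text
t: 9.7
tool_pos: [0.5775, 0.0594, 0.1149]
tcp_rot: [0.588, 0.809, 0.0, 0.0]
contact_force: [0.4, 0.1, -1.2]
opening: 0.721
finger_force: 65.8
```

Run:
```python
from h import *
print(intool([.578,.058,.0475]))
img,K,M,p=cam("wrist"); a=cam("side")[0]
save("w4.png",np.hstack([cv2.resize(img[200:400,180:460],None,fx=1.5,fy=1.5),cv2.resize(a[130:230,280:380],(300,300))]))
```

```text
[-0.035  0.     1.684]
```

View pics/w4.png

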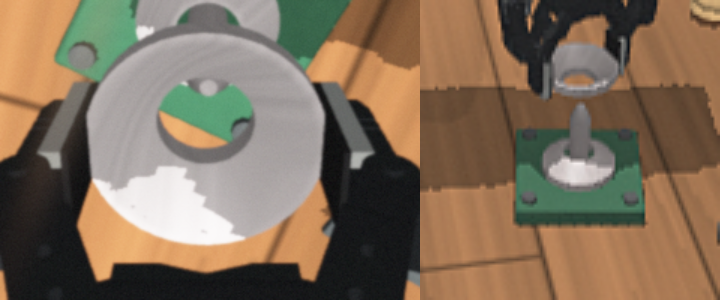

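The pin tip shows through the hole at about (319,259), where the oblique view puts it if aligned. Lowering.

Request:
carry_out(deltas=[{"tx":-0.03,"ty":0,"tz":0.3,"spin":0,"grip":0},{"tx":0,"ty":0,"tz":0.3,"spin":0,"grip":0},{"tx":0,"ty":0,"tz":0.3,"spin":0,"grip":0},{"tx":0,"ty":0,"tz":0.3,"spin":0,"grip":0},{"tx":0,"ty":0,"tz":0.2,"spin":0,"grip":0},{"tx":0,"ty":0,"tz":0.1,"spin":0,"grip":0},{"tx":0,"ty":0,"tz":0,"spin":0,"grip":0},{"tx":0,"ty":0,"tz":0,"spin":0,"grip":0}])

```text
t: 10.6
tool_pos: [0.5777, 0.0586, 0.0545]
tcp_rot: [0.588, 0.809, 0.0, 0.0]
contact_force: [-0.2, -0.3, -1.0]
opening: 0.718
finger_force: 65.9
```

Request:
carry_out(deltas=[{"tx":0,"ty":0,"tz":0.05,"spin":0,"grip":0},{"tx":0,"ty":0,"tz":0.04,"spin":0,"grip":0},{"tx":0,"ty":0,"tz":0.04,"spin":0,"grip":0},{"tx":0,"ty":0,"tz":0,"spin":0,"grip":0}])

```text
t: 11.0
tool_pos: [0.5774, 0.0586, 0.0489]
tcp_rot: [0.588, 0.809, -0.0, -0.0]
contact_force: [1.2, 1.4, -0.5]
opening: 0.716
finger_force: 65.9
```

Request:
carry_out(deltas=[{"tx":0,"ty":0,"tz":0.04,"spin":0,"grip":0},{"tx":0,"ty":0,"tz":0,"spin":0,"grip":0}])

```text
t: 11.2
tool_pos: [0.5776, 0.0586, 0.0476]
tcp_rot: [0.588, 0.809, 0.0, 0.0]
contact_force: [0.8, 0.4, 0.0]
opening: 0.714
finger_force: 66.0
```

Request:
carry_out(deltas=[{"tx":0,"ty":0,"tz":0.02,"spin":0,"grip":0},{"tx":0,"ty":0,"tz":0,"spin":0,"grip":-1},{"tx":0,"ty":0,"tz":0,"spin":0,"grip":-1},{"tx":0,"ty":0,"tz":0,"spin":0,"grip":-1},{"tx":0,"ty":0,"tz":0,"spin":0,"grip":-1},{"tx":0,"ty":0,"tz":0,"spin":0,"grip":-1},{"tx":0,"ty":0,"tz":0,"spin":0,"grip":-1},{"tx":0,"ty":0,"tz":-0.6,"spin":0,"grip":-1},{"tx":0,"ty":0,"tz":-0.8,"spin":0,"grip":-1},{"tx":0,"ty":0,"tz":-0.8,"spin":0,"grip":-1},{"tx":0,"ty":0,"tz":-0.8,"spin":0,"grip":-1},{"tx":0,"ty":0,"tz":0,"spin":0,"grip":-1}])

```text
t: 12.4
tool_pos: [0.5792, 0.0585, 0.1707]
tcp_rot: [0.588, 0.809, 0.002, 0.003]
contact_force: [0.5, 0.6, -1.0]
opening: 0.999
finger_force: 0.0
```

Run:
```python
from h import *
s=r.state(); print(s["tool_pos"],s["opening"]); img,K,M,p=cam("wrist"); a=cam("side")[0]
save("w5.png",np.hstack([cv2.resize(img[100:400,120:520],None,fx=1,fy=1),cv2.resize(a[130:230,280:380],(300,300))]))
print(intool([.4198,-.2505,.167]))
```

```text
[0.57921125 0.05854034 0.17065   ] 0.9991282805316186
[-6.135e+00 -6.136e+00 -6.000e-03]
```

View pics/w5.png

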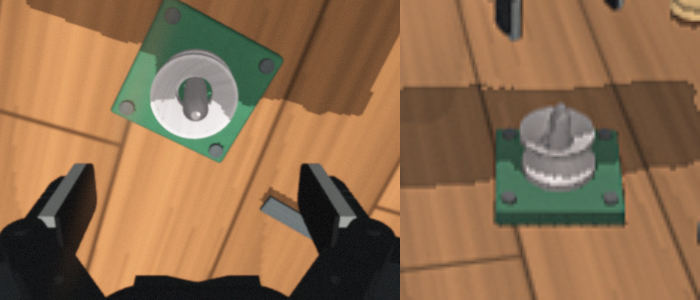

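The dish sits level on the fixed washer, pin through its hole. Now the dome.

Request:
carry_out(deltas=[{"tx":-0.61,"ty":-0.61,"tz":0,"spin":0,"grip":-1},{"tx":-0.61,"ty":-0.61,"tz":0,"spin":0,"grip":-1},{"tx":-0.61,"ty":-0.61,"tz":0,"spin":0,"grip":-1},{"tx":-0.61,"ty":-0.61,"tz":0,"spin":0,"grip":-1},{"tx":-0.61,"ty":-0.61,"tz":0,"spin":0,"grip":-1},{"tx":-0.61,"ty":-0.61,"tz":0,"spin":0,"grip":-1},{"tx":-0.61,"ty":-0.61,"tz":0,"spin":0,"grip":-1},{"tx":-0.61,"ty":-0.61,"tz":0,"spin":0,"grip":-1},{"tx":-0.61,"ty":-0.61,"tz":0,"spin":0,"grip":-1},{"tx":-0.61,"ty":-0.61,"tz":0,"spin":0,"grip":-1},{"tx":0,"ty":0,"tz":0,"spin":0,"grip":-1},{"tx":0,"ty":0,"tz":0,"spin":0,"grip":-1}])

```text
t: 13.7
tool_pos: [0.4198, -0.2487, 0.1657]
tcp_rot: [0.589, 0.808, 0.0, -0.001]
contact_force: [0.2, 0.8, 0.6]
opening: 0.996
finger_force: 0.0
```

Run:
```python
from h import *
s=r.state(); print(s["tool_pos"],s["tcp_rot"].round(4)); img,K,M,p=cam("wrist"); save("w6.png",img)
d=r.spot_in("wrist","dome_washer"); print([(x["confidence"],np.array(x["position"])*[400,640]) for x in d], proj(K,M,p,[.4198,-.2505,.006]))
v,u=(np.array(d[0]["position"])*[400,640]).astype(int); q=seg(img,K,M,p,u,v,55,.006); print(q,intool([*q[3][:2],.005]))
```

```text
[ 0.4198357  -0.24872869  0.16569091] [ 5.889e-01  8.082e-01  1.000e-04 -9.000e-04]
[(0.71, array([169.92 , 314.176]))] [314.96199081 181.97668058]
(316.2, 183.0, array([73.3, 74.6]), array([ 0.4211, -0.2511,  0.006 ])) [-0.086 -0.008  4.026]
```

Request:
carry_out(deltas=[{"tx":-0.08,"ty":0,"tz":0.7,"spin":0,"grip":-1},{"tx":0,"ty":0,"tz":0.8,"spin":0,"grip":-1},{"tx":0,"ty":0,"tz":0.8,"spin":0,"grip":-1},{"tx":0,"ty":0,"tz":0.7,"spin":0,"grip":-1},{"tx":0,"ty":0,"tz":0.4,"spin":0,"grip":-1},{"tx":0,"ty":0,"tz":0.3,"spin":0,"grip":-1},{"tx":0,"ty":0,"tz":0.16,"spin":0,"grip":-1},{"tx":0,"ty":0,"tz":0.1,"spin":0,"grip":-1},{"tx":0,"ty":0,"tz":0,"spin":0,"grip":-1},{"tx":0,"ty":0,"tz":0,"spin":0,"grip":-1}])

```text
t: 14.8
tool_pos: [0.4218, -0.2518, 0.0087]
tcp_rot: [0.588, 0.809, -0.0, 0.0]
contact_force: [-0.8, 1.6, -0.3]
opening: 0.998
finger_force: 0.0
```

Request:
carry_out(deltas=[{"tx":0,"ty":0,"tz":0,"spin":0,"grip":0},{"tx":0,"ty":0,"tz":0,"spin":0,"grip":0},{"tx":0,"ty":0,"tz":0,"spin":0,"grip":0},{"tx":0,"ty":0,"tz":0,"spin":0,"grip":0},{"tx":0,"ty":0,"tz":0,"spin":0,"grip":0},{"tx":0,"ty":0,"tz":0,"spin":0,"grip":0},{"tx":0,"ty":0,"tz":0,"spin":0,"grip":0},{"tx":0,"ty":0,"tz":0,"spin":0,"grip":0}], grip_force=40)

```text
t: 15.6
tool_pos: [0.4216, -0.252, 0.0093]
tcp_rot: [0.588, 0.809, -0.0, 0.001]
contact_force: [-3.4, 3.3, 18.1]
opening: 0.715
finger_force: 39.0
```

Request:
carry_out(deltas=[{"tx":0,"ty":0,"tz":-0.1,"spin":0,"grip":0},{"tx":0,"ty":0,"tz":-0.4,"spin":0,"grip":0},{"tx":0,"ty":0,"tz":-0.8,"spin":0,"grip":0},{"tx":0,"ty":0,"tz":-0.8,"spin":0,"grip":0},{"tx":0,"ty":0,"tz":-0.8,"spin":0,"grip":0},{"tx":0,"ty":0,"tz":-0.8,"spin":0,"grip":0},{"tx":0,"ty":0,"tz":-0.3,"spin":0,"grip":0},{"tx":0,"ty":0,"tz":0,"spin":0,"grip":0}], grip_force=60)

```text
t: 16.4
tool_pos: [0.4221, -0.2523, 0.1699]
tcp_rot: [0.588, 0.809, -0.0, 0.002]
contact_force: [-0.2, 0.5, -2.4]
opening: 0.703
finger_force: 65.5
```

Run:
```python
from h import *
s=r.state(); print(s["tool_pos"],s["opening"],s["finger_force"]); img,K,M,p=cam("wrist"); a=cam("side")[0]
save("w7.png",np.hstack([img[150:400,150:490],cv2.resize(a[160:320,220:350],(203,250))]))
x=R.from_quat(s["tcp_rot"]).as_matrix()[:,0]
print(intool([.578,.0588,.167]),intool(np.array([.578,.0588,.167])-.038*x))
```

```text
[ 0.42208909 -0.25233612  0.16994371] 0.7031226614442864 65.51816726755987
[6.177 6.118 0.02 ] [5.227 6.118 0.017]
```

View pics/w7.png

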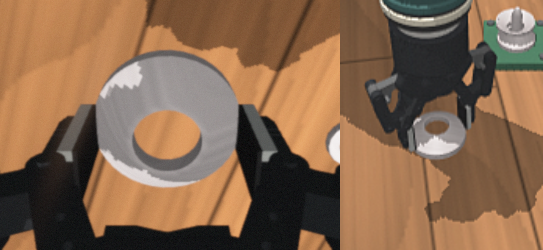

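Run:
```python
from h import *
s=r.state(); img,K,M,p=cam("wrist"); T=R.from_quat(s["tcp_rot"]).as_matrix(); t=np.linspace(0,6.28,90)
for dz in(0,.003):
 for tilt in(-8,0,8):
  B=R.from_euler("y",tilt,degrees=True).as_matrix(); o=[]
  for rad,h in((.032,-.010),(.032,-.002),(.014,-.01),(.014,.01)):   # h up from centre
    P=np.array([proj(K,M,p,s["tool_pos"]+T@(np.array([0,0,-.0013+dz])+B@[rad*np.cos(a),rad*np.sin(a),-h])) for a in t]); o.append((P.min(0).round().tolist(),P.max(0).round().tolist()))
  print(dz,tilt,o)
```

```text
0 -8 [([244.0, 201.0], [385.0, 335.0]), ([240.0, 204.0], [389.0, 345.0]), ([283.0, 240.0], [345.0, 299.0]), ([279.0, 255.0], [349.0, 321.0])]
0 0 [([243.0, 200.0], [385.0, 326.0]), ([240.0, 206.0], [389.0, 338.0]), ([283.0, 239.0], [345.0, 294.0]), ([279.0, 261.0], [349.0, 322.0])]
0 8 [([243.0, 201.0], [386.0, 318.0]), ([240.0, 210.0], [389.0, 330.0]), ([283.0, 238.0], [345.0, 289.0]), ([279.0, 267.0], [349.0, 321.0])]
0.003 -8 [([245.0, 198.0], [384.0, 330.0]), ([241.0, 202.0], [387.0, 340.0]), ([284.0, 237.0], [345.0, 295.0]), ([280.0, 252.0], [349.0, 317.0])]
0.003 0 [([245.0, 198.0], [384.0, 322.0]), ([241.0, 204.0], [387.0, 333.0]), ([284.0, 236.0], [345.0, 290.0]), ([280.0, 257.0], [349.0, 317.0])]
0.003 8 [([244.0, 199.0], [384.0, 314.0]), ([241.0, 208.0], [388.0, 326.0]), ([284.0, 235.0], [345.0, 285.0]), ([280.0, 263.0], [348.0, 317.0])]
```

The model overlay matches a level dome (outer 200–338, hole 259–324). Carrying it to the arbor.

Request:
carry_out(deltas=[{"tx":0.52,"ty":0.51,"tz":0,"spin":0,"grip":0},{"tx":0.52,"ty":0.51,"tz":0,"spin":0,"grip":0},{"tx":0.52,"ty":0.51,"tz":0,"spin":0,"grip":0},{"tx":0.52,"ty":0.51,"tz":0,"spin":0,"grip":0},{"tx":0.52,"ty":0.51,"tz":0,"spin":0,"grip":0},{"tx":0.52,"ty":0.51,"tz":0,"spin":0,"grip":0},{"tx":0.52,"ty":0.51,"tz":0,"spin":0,"grip":0},{"tx":0.52,"ty":0.51,"tz":0,"spin":0,"grip":0},{"tx":0.52,"ty":0.51,"tz":0,"spin":0,"grip":0},{"tx":0.52,"ty":0.51,"tz":0,"spin":0,"grip":0},{"tx":0.52,"ty":0.51,"tz":0,"spin":0,"grip":0},{"tx":0.46,"ty":0.51,"tz":0,"spin":0,"grip":0}])

```text
t: 17.75
tool_pos: [0.578, 0.0601, 0.1669]
tcp_rot: [0.588, 0.809, -0.001, -0.001]
contact_force: [-0.4, -0.5, -1.1]
opening: 0.707
finger_force: 65.5
```

Request:
carry_out(deltas=[{"tx":0,"ty":0,"tz":0.3,"spin":0,"grip":0},{"tx":0,"ty":0,"tz":0.5,"spin":0,"grip":0},{"tx":0,"ty":0,"tz":0.4,"spin":0,"grip":0},{"tx":0,"ty":0,"tz":0.2,"spin":0,"grip":0},{"tx":0,"ty":0,"tz":0,"spin":0,"grip":0},{"tx":0,"ty":0,"tz":0,"spin":0,"grip":0},{"tx":0,"ty":0,"tz":0,"spin":0,"grip":0}])

```text
t: 18.45
tool_pos: [0.5786, 0.0587, 0.1129]
tcp_rot: [0.588, 0.809, 0.0, 0.0]
contact_force: [-0.3, -0.1, -0.4]
opening: 0.7
finger_force: 65.5
```

Run:
```python
from h import *
print(intool([.5777,.0586,.0693])); s=r.state()
img,K,M,p=cam("wrist"); print([proj(K,M,p,[*s["tool_pos"][:2],z]).round() for z in(.088,s["tool_pos"][2]-.009,s["tool_pos"][2]+.011)]); a=cam("side")[0]
save("w8.png",np.hstack([img[150:400,150:490],cv2.resize(a[110:235,265:390],(250,250))]))
```

```text
[ 0.005 -0.022  1.091]
[array([314., 251.]), array([314., 267.]), array([314., 292.])]
```

View pics/w8.png

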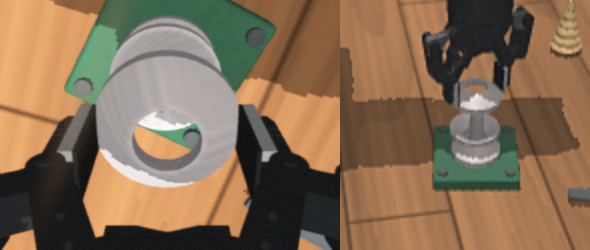

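Request:
carry_out(deltas=[{"tx":0,"ty":-0.02,"tz":0.2,"spin":0,"grip":0},{"tx":0,"ty":0,"tz":0.2,"spin":0,"grip":0},{"tx":0,"ty":0,"tz":0.2,"spin":0,"grip":0},{"tx":0,"ty":0,"tz":0.2,"spin":0,"grip":0},{"tx":0,"ty":0,"tz":0.1,"spin":0,"grip":0},{"tx":0,"ty":0,"tz":0,"spin":0,"grip":0},{"tx":0,"ty":0,"tz":0,"spin":0,"grip":0}])

```text
t: 19.25
tool_pos: [0.5776, 0.0586, 0.0763]
tcp_rot: [0.588, 0.809, 0.0, 0.0]
contact_force: [-0.2, -1.1, -1.2]
opening: 0.701
finger_force: 65.5
```

Request:
carry_out(deltas=[{"tx":0,"ty":0,"tz":0.05,"spin":0,"grip":0},{"tx":0,"ty":0,"tz":0.05,"spin":0,"grip":0},{"tx":0,"ty":0,"tz":0,"spin":0,"grip":0}])

```text
t: 19.55
tool_pos: [0.5774, 0.0586, 0.0721]
tcp_rot: [0.588, 0.809, -0.0, -0.0]
contact_force: [-0.5, 0.5, -1.4]
opening: 0.705
finger_force: 65.5
```

Request:
carry_out(deltas=[{"tx":0,"ty":0,"tz":0.04,"spin":0,"grip":0},{"tx":0,"ty":0,"tz":0.02,"spin":0,"grip":0},{"tx":0,"ty":0,"tz":0,"spin":0,"grip":0}])

```text
t: 19.85
tool_pos: [0.5775, 0.0586, 0.07]
tcp_rot: [0.588, 0.809, 0.0, 0.0]
contact_force: [-0.7, 0.5, -0.0]
opening: 0.701
finger_force: 65.7
```

Request:
carry_out(deltas=[{"tx":0,"ty":0,"tz":0.02,"spin":0,"grip":0},{"tx":0,"ty":0,"tz":0,"spin":0,"grip":-1},{"tx":0,"ty":0,"tz":0,"spin":0,"grip":-1},{"tx":0,"ty":0,"tz":0,"spin":0,"grip":-1},{"tx":0,"ty":0,"tz":0,"spin":0,"grip":-1},{"tx":0,"ty":0,"tz":0,"spin":0,"grip":-1},{"tx":0,"ty":0,"tz":0,"spin":0,"grip":-1},{"tx":0,"ty":0,"tz":-0.6,"spin":0,"grip":-1},{"tx":0,"ty":0,"tz":-0.8,"spin":0,"grip":-1},{"tx":0,"ty":0,"tz":-0.8,"spin":0,"grip":-1},{"tx":0,"ty":0,"tz":-0.8,"spin":0,"grip":-1},{"tx":0,"ty":0,"tz":0,"spin":0,"grip":-1}])

```text
t: 21.05
tool_pos: [0.5791, 0.0585, 0.193]
tcp_rot: [0.588, 0.809, 0.002, 0.003]
contact_force: [0.1, -0.9, -0.6]
opening: 1.001
finger_force: 0.0
```

Run:
```python
from h import *
img,K,M,p=cam("wrist"); a=cam("side")[0]
save("w9.png",np.hstack([img[50:350,120:520],cv2.resize(a[130:230,280:380],(300,300))]))
```

```text
(no output)
```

View pics/w9.png

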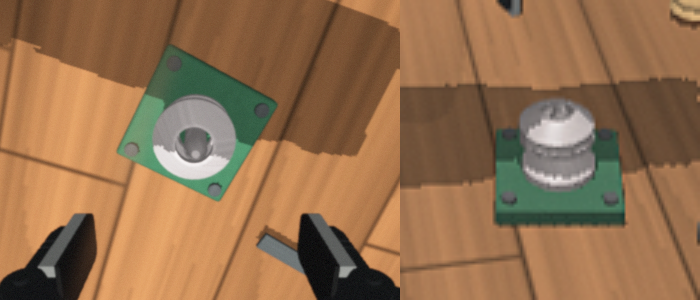

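The stack is level: the dome sits rim on rim on the dish, with the pin tip showing in its hole and the gripper clear.

```bash
python3 -c "
from station import r
print(r.job_done())"
```

```text
the job is handed in; nothing more can be done
None
```

Both loose cone washers are on the arbor in alternating order, dish first and dome on top; the last pictures show the stack level and the gripper clear, the flat ring was left alone, and the job was handed in at about 21 s (no verdict was returned).

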